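# Unlock and open the probe case

## Task

Open the ultrasound probe case. Pinch in both tabs of its dial, turn the dial counter-clockwise (seen from above) until you just feel its end stop, and let go so that both tabs spring fully out again in the open notch; then slide the cover by its handle all the way open. The tabs and the lock are thin plastic: squeeze only as hard as it takes, never wrench the dial against its lock or its stop, and leave everything else where it stands.

Things in the scene. Friction and masses are not known exactly. Their poses are not given: they have to be found in the camera images.
- case: white plastic case, 200 mm (x) x 360 mm (y) x 70 mm tall, fixed to the table. Origin: centre of its underside; x points from its front edge to its back, y to its left, z up. The dial stands on its top (the deck) near the front, its axis at x = -55, y = -30 mm; the cover lies behind it.
- dial_grip (a point): on the dial's vertical axis, 110 mm above the table, at the height to pinch. Its y axis runs through the tabs (to the left one), x along the tongue; it turns with the dial. Grey hub 30 x 30 mm between two black ribbed tabs, tops 126 mm above the table, on a disc 72 mm across whose top is 86 mm up. The tongue (tip 58 mm from the axis) on the disc's rim holds the cover's steel lug until the dial is open.
- left_pad: black tab on the dial's +y side, 22 mm wide, from 89 to 125 mm above the table; outer face 28 mm from the dial's axis when out, 22 mm fully in. Origin: on the dial's axis 78 mm above the table (moves with the tab); axes as dial_grip. Bears 32 N of squeeze. Its hidden tooth bears 8 N against lock or stop: about 0.35 N m on the dial, shared by both tabs.
- right_pad: the same tab on the dial's -y side, mirrored; same origin, axes and limits.
- left_tab (a joint): how far the left tab is pressed in: 0 m out, 0.006 m fully in; spring 4 N at first, 16 N fully in. The dial turns only with BOTH tabs in by over 4.5 mm; a pinch off centre presses them unequally and pushes the gripper sideways. Let go between the notches, the tabs stay 3 to 4 mm in on an inner wall; the dial can then be pinched and turned on.
- right_tab (a joint): the same for the right tab.
- dial (a joint): angle of the dial: 0 rad locked, growing counter-clockwise from above. It drags with about 0.04 N m. The open end stop is hidden inside, somewhere between 0.9 and 1.45 rad, different each time; it is cushioned (4 N m per rad). The tabs can spring out only within the last 0.08 rad before it; let go on the cushion, the dial springs back to it.
- dial_seat: grey round plate, 82 mm across and 8 mm thick, fixed on the deck under the dial, with the lock and the stop inside it. Origin: on the dial's axis at the deck, 70 mm above the table.
- cover_handle (a point): centre of the cover's grip, an upright bar 14 mm (x) x 50 mm (y) x 34 mm tall on the middle of the cover; the centre is 93.5 mm above the table, the bar's foot 76.5 mm, its top 110.5 mm. Axes as the case. The cover is a 104 x 156 mm aluminium plate in rails.
- cover (a joint): how far the cover has slid to the case's +y: 0 m = shut, 0.11 m = fully open (end stop). It drags with about 2.5 N and can move some 2 mm while locked.
- jar: small closed jar, 36 mm across, 45 mm tall, standing on the left front of the case; origin under its centre; leave it
- gel_bottle: gel bottle, 60 mm across, 170 mm tall; origin under its centre; leave it
- bowl: steel bowl, 110 mm across, 45 mm tall; origin under its centre; leave it
- transducer: loose hand transducer, about 90 x 50 x 24 mm, lying on the table; origin under its middle; leave it
- spatula: steel spatula, 190 mm long, lying on the table; origin under its middle; leave it

How it is judged:
By the outcome, as a careful person would: the job done as asked, in the order asked, and still so for the second after the job is handed in, with the robot touching nothing.
It also fails if it takes over 70 s, if anything falls off the work surface, if the arm or the gripper's body presses on something with over 40 N, if the wrist force passes 120 N, or if a joint passes its speed limit or range.

## Robot

A 7-joint arm with a two-finger parallel gripper is mounted at the origin on the work surface. World frame = base frame: x ahead of the robot, y to its left, z up, the work surface at z = 0. Lengths are in m, angles in degrees, forces in N, time in s.
With the tool pointing down it reaches from about 0.35 to 0.9 m from the base axis. Payload 19.9 kg.
Tool frame: the origin (TCP) lies at the very end of the fingers, on their centre line; the grasp point (between the pads) lies 19 mm behind it (ctrl.grip_point_offset is the x of the grasp point in the tool frame, in m); x points along the fingers, y is the direction in which the jaws open and shut, and the axes are right-handed (so a half turn about x gives the same grasp; the last joint's range is limited). The gripper opens to 85 mm and grips with 20 to 120 N. Pads are 22 mm wide; open, the fingers measure 114 mm over their backs; the gripper's body (76 mm by 85 mm) begins 54 mm behind the grasp point. The pads swing forward as they close: fully open they stand 13 mm farther back than shut.
Start: joints at [-69.242, 23.915, -0.59, 92.452, 0.269, 63.638, -3.037], TCP at [0.246, 0.575, 0.231] pointing down, gripper open.
Joint ranges: [-161.28, 161.28], [-22.2, 115.67], [-73.04, 71.86], [3.21, 147.25], [-68.34, 248.33], [10.77, 114.83], [-161.83, 161.83]. Speed limits (degrees/s): [108.29, 108.29, 136.94, 136.94, 172.46, 172.46, 172.46].

## Interface

Orientations are given as a 3x3 rotation matrix whose columns are the frame's x, y, z axes.
In Python, from cell import readout, viewer, ctrl, models gives the robot as it stands. The module is installed in compiled form; this text tells all that it offers.
- The arm moves only by the tool apply_moves, never from a script. Its argument "targets" is one flat list of numbers, 7 for each row, row after row: the shift along the tool's x, y, z in mm, then the turn, a rotation vector about the tool's x, y, z in degrees, then the closure in counts, from 0 (fully open) to 255 (shut). A call has 1 to 12 rows; each row is the pose to reach, as a shift and turn from the pose commanded when the call began, along the tool's axes at that moment; what a row does not reach only later rows make up. A row lasts 1/10 s, in which the tool goes at most 50 mm and 8.59 degrees, less where a joint would pass 70% of its speed; a pose out of reach is approached as far as the arm can. A call with a gripper value outside its range is refused whole. The fingers move at their own pace and stop on an object; the grip force is fixed at half the most. Time passes only in rows, so rows that repeat a pose let the fingers close. It gives the time, the measured TCP pose, the force and the opening at its end, in the units of the state.
- readout.read_state(): the state, without advancing time (a new reading comes with each control period).
- viewer.get_image(name): name is "side" or "top"; returns a dict with "frame" (384x512x3 uint8, red, green, blue), "range_z" (384x512 float32, m along the optical axis (not along the pixel's ray), 0 where there is no reading), "fx", "fy", "cx", "cy" (pixels), "dist_coeffs" ([k1, k2, p1, p2, k3] as OpenCV has them; the pictures are not rectified), "rvec" (rotation vector, rad) and "tvec" (3), from world to camera coordinates, as OpenCV has them. Camera axes: x right, y down, z forward; pixel columns grow to the right and rows downward; lengths in m; the calibration is good to about 2 mm. A picture is of the moment at which its call begins.
- ctrl.finish_job(): hands the job in, once; it reports no verdict.
Trained networks look in the newest picture that a camera, given by its name, has taken for a name from the list of things; names that differ only in an ending like _2 or _b are one class to them, and where a whole thing is asked for, a point or a joint stands for the part that bears it (a point fixed in the world has none). Each returns a list of dicts, best first, with "conf" (0 to 1); they miss things now and then, are a little off and sometimes report something else, mostly with a low value. They report only what shows in the picture. A call takes as long as a camera call.
- models.recognise(camera, label): "extent" ([left, top, right, bottom] as shares, 0 to 1, of the picture: columns of its width, rows of its height, round what is visible of it).
- models.silhouettes(camera, label): "pixels" (384x512 bool, what is visible of it) and "extent" ([left, top, right, bottom] as shares, 0 to 1, of the picture: columns of its width, rows of its height, round what is visible of it).
- models.mark_of(camera, label): "location" ([column, row] as shares, 0 to 1, of the picture: columns of its width, rows of its height: a listed point, or the origin of a listed thing).
The state is a dict: "clock": time; "joint_positions": joint angles; "qd": joint speeds; "joint_torque": joint torques, N m; "eef_pos": TCP position; "tool_rot": TCP orientation; "contact_force": force on the tool from outside, world axes, zero at the start; "ft_torque": the same for the moment, N m; "grip_width": finger opening in m.
Only numpy, scipy, OpenCV 4.12 (cv2) and the standard library are available. Lean on these libraries where they do the work, as an engineer would, in place of code of your own. Each camera call takes 0.05 s, during which the arm holds its last target. There are 200 camera calls.

## Working session

There is one attempt and no reset: what is moved stays moved. The work goes in short steps, Python scripts to look and compute and a tool call to move; the robot and the scene stay as the last step left them, time stands still between calls to the robot, and variables do not carry over. Pictures are saved under pics/ and viewed, about 8 in all and at most 12, crops included, and the job is handed in when it is done.

Besides the shell and the picture viewer there is one more tool, called after "Emit:" as name(argument=value, ...) on one line, values as JSON. apply_moves: Moves the arm, as the interface text tells. Its arguments: {"type":"object","properties":{"targets":{"type":"array"}},"required":["targets"]}

```bash
mkdir -p pics; cat > h.py <<'E'
import numpy as np, cv2
from cell import readout, viewer, ctrl, models
def cam(n):
    d=viewer.get_image(n); d['K']=np.array([[d['fx'],0,d['cx']],[0,d['fy'],d['cy']],[0,0,1.]])
    d['R']=cv2.Rodrigues(np.array(d['rvec'],float))[0]; d['t']=np.array(d['tvec'],float).ravel(); d['D']=np.array(d['dist_coeffs'],float); return d
def ray(d,u,v):
    p=cv2.undistortPoints(np.array([[[u,v]]],float),d['K'],d['D'])[0,0]
    return -d['R'].T@d['t'], d['R'].T@np.array([p[0],p[1],1.])
def atz(d,u,v,z):
    o,r=ray(d,u,v); return o+r*(z-o[2])/r[2]
def tri(d1,p1,d2,p2):
    o1,r1=ray(d1,*p1);o2,r2=ray(d2,*p2)
    s=np.linalg.lstsq(np.c_[r1,-r2],o2-o1,rcond=None)[0]
    a,b=o1+s[0]*r1,o2+s[1]*r2; return (a+b)/2,np.linalg.norm(a-b)
def cloud(d):
    v,u=np.mgrid[0:384,0:512]; p=cv2.undistortPoints(np.stack([u,v],-1).reshape(-1,1,2).astype(float),d['K'],d['D']).reshape(384,512,2)
    z=d['range_z'].astype(float); c=np.dstack([p*z[...,None],z])-d['t']
    w=c@d['R']; w[z==0]=np.nan; return w
def proj(d,P): return cv2.projectPoints(np.array(P,float).reshape(-1,3),np.array(d['rvec'],float),d['t'],d['K'],d['D'])[0][:,0]
E
python3 - <<'E'
from h import *
s=readout.read_state(); print(s['clock'],s['eef_pos'],s['tool_rot'],s['contact_force'],s['grip_width'],ctrl.grip_point_offset)
D={n:cam(n) for n in('side','top')}
for n in D: cv2.imwrite(f'pics/{n}0.png',D[n]['frame'][...,::-1]); print(n,-D[n]['R'].T@D[n]['t'])
for l in ['case','dial_grip','left_pad','right_pad','dial_seat','cover_handle','jar','gel_bottle','bowl']:
    P={}
    for n in D:
        m=models.mark_of(n,l)
        print(l,n,[(round(x['conf'],2),np.round(np.array(x['location'])*[512,384],1).tolist()) for x in m[:2]])
        if m: P[n]=np.array(m[0]['location'])*[512,384]
    if len(P)==2: print('  ',np.round(tri(D['side'],P['side'],D['top'],P['top'])[0],4),tri(D['side'],P['side'],D['top'],P['top'])[1].round(4))
E
```

```text
0.0 [0.24542565 0.57439638 0.2306386 ] [[-4.27070116e-04  3.92925286e-01  9.19570300e-01]
 [-1.21998926e-03  9.19569495e-01 -3.92925508e-01]
 [-9.99999165e-01 -1.28967263e-03  8.66439764e-05]] [-0.48153093  0.01299236 -0.86363027] 0.08542013327958807 -0.0187
side [-0.07774379 -0.63149182  0.97006901]
top [ 0.35686678 -0.03057996  1.43903465]
case side [(0.86, [279.0, 206.9])]
case top [(0.96, [274.8, 173.2])]
   [ 0.5459 -0.0853  0.0171] 0.0103
dial_grip side [(0.73, [270.9, 200.0])]
dial_grip top [(0.58, [276.8, 187.1])]
   [ 0.4949 -0.0924  0.0922] 0.0017
left_pad side [(0.47, [267.7, 204.7])]
left_pad top []
right_pad side [(0.38, [272.4, 204.9])]
right_pad top []
dial_seat side [(0.52, [268.5, 206.5]), (0.39, [275.1, 204.8])]
dial_seat top [(0.4, [274.0, 192.2])]
   [ 0.4842 -0.0881  0.0679] 0.0076
cover_handle side [(0.64, [308.8, 197.9])]
cover_handle top [(0.81, [294.0, 163.9]), (0.51, [273.9, 175.7])]
   [ 0.5779 -0.1515  0.0857] 0.0148
jar side [(0.53, [236.8, 165.8])]
jar top [(0.41, [221.3, 175.5])]
   [0.5261 0.0866 0.0803] 0.0064
gel_bottle side [(0.88, [163.1, 153.3]), (0.65, [273.0, 205.0])]
gel_bottle top [(0.66, [134.9, 208.5])]
   [0.4229 0.3752 0.0039] 0.0125
bowl side [(0.89, [302.4, 299.8])]
bowl top [(0.97, [339.4, 230.6])]
   [ 0.3728 -0.3235 -0.0188] 0.0225
```

```bash
python3 - <<'E'
import cv2,numpy as np
a=cv2.imread('pics/side0.png');b=cv2.imread('pics/top0.png')
cv2.imwrite('pics/both0.png',np.vstack([np.hstack([cv2.resize(a,(400,300)),cv2.resize(b,(400,300))]),np.hstack([cv2.resize(a[150:270,200:360],(400,300),interpolation=3),cv2.resize(b[120:240,200:360],(400,300),interpolation=3)])]))
E
```

```text
(no output)
```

View pics/both0.png

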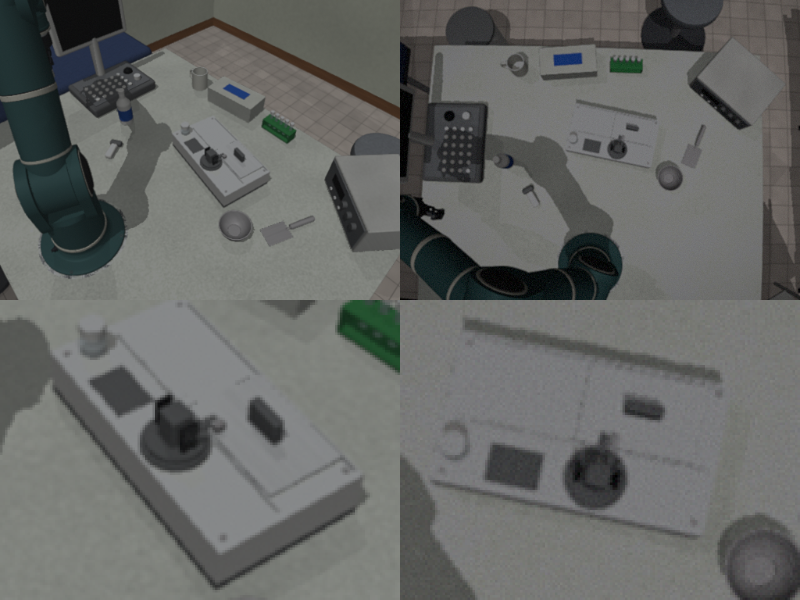

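The picture shows the case (top view, about columns 360-420/rows 120-210 of 512x384), turned about 10°, with the dial at the front right and the handle behind it. The cover lies to the right and the jar is at front left. Next I fit the case outline and the dial and handle blobs from depth.

```bash
python3 - <<'E'
from h import *
for n in ('side','top'):
    d=cam(n); w=cloud(d)
    s=models.silhouettes(n,'case'); m=s[0]['pixels']; print(n,s[0]['conf'],m.sum())
    reg=(np.abs(w[...,0]-.54)<.25)&(np.abs(w[...,1]+.06)<.3)
    z=w[...,2]; print('table z',np.nanmedian(z[reg&(z<.03)]),'deck',np.nanmedian(z[reg&(z>.05)&(z<.085)]))
    dk=reg&(z>.058)&(z<.13); k=cv2.morphologyEx(dk.astype(np.uint8),cv2.MORPH_OPEN,np.ones((3,3)))
    _,lab,st,_=cv2.connectedComponentsWithStats(k); dk=lab==1+np.argmax(st[1:,4])
    r=cv2.minAreaRect((w[dk][:,:2]).astype(np.float32)); print('rect',r)
    hi=reg&(z>.092)&(z<.14)
    q,lab,st,_=cv2.connectedComponentsWithStats(hi.astype(np.uint8))
    for i in range(1,q):
        if st[i,4]>12:
            P=w[lab==i]; print(st[i,4],'c',P.mean(0).round(4),'rect',[np.round(x,4) for x in cv2.minAreaRect(P[:,:2].astype(np.float32))],'zmax',np.percentile(P[:,2],95).round(4))
    for l in ('dial_seat','cover_handle','dial_grip'):
        for s in models.silhouettes(n,l)[:1]:
            P=w[s['pixels']]; P=P[~np.isnan(P[:,0])]; print(l,round(s['conf'],2),len(P),np.median(P,0).round(4),P.min(0).round(3),P.max(0).round(3))
E
```

```text
side 0.73 7690
table z 0.0005464496700951974 deck 0.07066146350855883
rect ((0.5444510579109192, -0.07752814888954163), (0.36323782801628113, 0.20414812862873077), 80.28250885009766)
115 c [0.5153 0.0782 0.1098] rect [array([0.5173, 0.0808]), array([0.0345, 0.0314]), np.float64(73.859)] zmax 0.1175
271 c [ 0.4804 -0.1026  0.1165] rect [array([ 0.4836, -0.0981]), array([0.0577, 0.0303]), np.float64(77.3353)] zmax 0.1271
119 c [ 0.5678 -0.1588  0.105 ] rect [array([ 0.5697, -0.1564]), array([0.0523, 0.0149]), np.float64(79.5998)] zmax 0.1126
dial_seat 0.61 109 [ 0.458  -0.1241  0.0771] [ 0.445 -0.14   0.071] [ 0.515 -0.068  0.083]
cover_handle 0.8 1504 [ 0.565  -0.1652  0.0765] [ 0.507 -0.24   0.069] [ 0.634 -0.07   0.114]
dial_grip 0.93 469 [ 0.4752 -0.1086  0.0949] [ 0.45  -0.134  0.074] [ 0.528 -0.067  0.129]
top 0.9 6817
table z 0.000762695762707221 deck 0.0721429077511435
rect ((0.5460291504859924, -0.07670930027961731), (0.3618379831314087, 0.20161813497543335), 79.87862396240234)
83 c [ 0.5711 -0.1539  0.1082] rect [array([ 0.5721, -0.1546]), array([0.05  , 0.0149]), np.float64(80.1966)] zmax 0.1148
94 c [0.5194 0.0836 0.1147] rect [array([0.5196, 0.0831]), array([0.0318, 0.0306]), np.float64(1.5872)] zmax 0.1192
127 c [ 0.4842 -0.0997  0.1231] rect [array([ 0.4874, -0.1026]), array([0.044 , 0.0348]), np.float64(80.4907)] zmax 0.1301
20 c [ 0.4895 -0.0718  0.1205] rect [array([ 0.4899, -0.0725]), array([0.0089, 0.0212]), np.float64(72.9906)] zmax 0.1296
cover_handle 0.64 1548 [ 0.5712 -0.1545  0.0774] [ 0.508 -0.238  0.066] [ 0.637 -0.071  0.121]
dial_grip 0.65 439 [ 0.4859 -0.0955  0.0879] [ 0.452 -0.13   0.066] [ 0.542 -0.059  0.133]
```

```bash
cat >> h.py <<'E'
from scipy.spatial.transform import Rotation as Rn
def pose(yaw):
    c,s=np.cos(np.radians(yaw)),np.sin(np.radians(yaw)); return np.array([[0,c,s],[0,s,-c],[-1,0,0.]])
def move(p,yaw,s=None):
    s=s or readout.read_state(); R=np.array(s['tool_rot'])
    print('shift mm',(R.T@(np.array(p)-s['eef_pos'])*1000).round(1),'rot',Rn.from_matrix(R.T@pose(yaw)).as_rotvec(degrees=True).round(2))
E
python3 - <<'E'
from h import *
move([.4858,-.0971,.20],-100)
d=cam('side');w=cloud(d);ax=np.array([.9848,-.1736]);ay=np.array([.1736,.9848])
q=w[...,:2]-[.4858,-.0971];a=q@ax;b=q@ay
for lo in range(30,75,5):
    m=(a>lo/1e3)&(a<lo/1e3+.005)&(np.abs(b)<.015); print(lo,m.sum(),np.nanmax(w[m][:,2]) if m.any() else 0)
E
```

```text
shift mm [  31.3 -523.3  484.9] rot [ 1.6686e+02  1.0000e-02 -0.0000e+00]
30 10 0.0880652979104835
35 6 0.08406574393401887
40 17 0.08781885833005942
45 16 0.0908078351711935
50 7 0.08698410995926105
55 6 0.08641586418371673
60 6 0.07829898810041909
65 14 0.07908555022676937
70 13 0.07873319318788921
```

Emit:
apply_moves(targets=[31.3,-523.3,484.9,166.86,0,0,60,31.3,-523.3,484.9,166.86,0,0,60,31.3,-523.3,484.9,166.86,0,0,60,31.3,-523.3,484.9,166.86,0,0,60,31.3,-523.3,484.9,166.86,0,0,60,31.3,-523.3,484.9,166.86,0,0,60,31.3,-523.3,484.9,166.86,0,0,60,31.3,-523.3,484.9,166.86,0,0,60,31.3,-523.3,484.9,166.86,0,0,60,31.3,-523.3,484.9,166.86,0,0,60,31.3,-523.3,484.9,166.86,0,0,60,31.3,-523.3,484.9,166.86,0,0,60])

```text
clock: 2.75
eef_pos: [0.4478, 0.0084, 0.2054]
tool_rot: [[0.001, 0.803, -0.596], [0.001, -0.596, -0.803], [-1.0, 0.001, -0.001]]
contact_force: [1.3, 1.2, 0.0]
grip_width: 0.0655
```

```bash
python3 - <<'E'
from h import *
s=readout.read_state();print(s['joint_positions'],s['grip_width'])
move([.4858,-.0971,.20],-100)
E
```

```text
[-36.61701183   8.0823075   34.50164272 119.1303396   -5.66511311
  54.26387025 -35.67668172] 0.06550455667685182
shift mm [ 5.3 93.4 62.1] rot [ 6.339e+01 -7.000e-02  1.000e-02]
```

Emit:
apply_moves(targets=[5.3,93.4,62.1,63.4,0,0,100,5.3,93.4,62.1,63.4,0,0,100,5.3,93.4,62.1,63.4,0,0,100,5.3,93.4,62.1,63.4,0,0,100,5.3,93.4,62.1,63.4,0,0,100,5.3,93.4,62.1,63.4,0,0,100,5.3,93.4,62.1,63.4,0,0,100,5.3,93.4,62.1,63.4,0,0,100,5.3,93.4,62.1,63.4,0,0,100,5.3,93.4,62.1,63.4,0,0,100])

```text
clock: 3.75
eef_pos: [0.4861, -0.0949, 0.1998]
tool_rot: [[0.0, -0.166, -0.986], [-0.0, -0.986, 0.166], [-1.0, -0.0, -0.0]]
contact_force: [-0.7, 1.1, 0.4]
grip_width: 0.0514
```

```bash
python3 - <<'E'
from h import *
s=readout.read_state();print(s['joint_positions'].round(1) if hasattr(s['joint_positions'],'round') else s['joint_positions'],s['eef_pos'],s['grip_width'],s['contact_force'],s['ft_torque'],s['clock'])
move([.4858,-.0971,.094],-100)
D={n:cam(n) for n in('side','top')}
cv2.imwrite('pics/c1.png',np.hstack([cv2.resize(D['side']['frame'][130:280,190:350],(400,375),interpolation=3),cv2.resize(D['top']['frame'][110:260,200:360],(400,375),interpolation=3)])[...,::-1])
E
```

```text
[-34.1  17.4  49.3 113.7 -15.9  55.8 -76.6] [ 0.48606663 -0.09490721  0.19978353] 0.05143116120759508 [-0.70863831  1.11041037  0.41053534] [ 0.0012833   0.00168179 -0.00984006] 3.75
shift mm [ 1.058e+02  2.200e+00 -1.000e-01] rot [ 0.47 -0.01  0.  ]
```

View pics/c1.png

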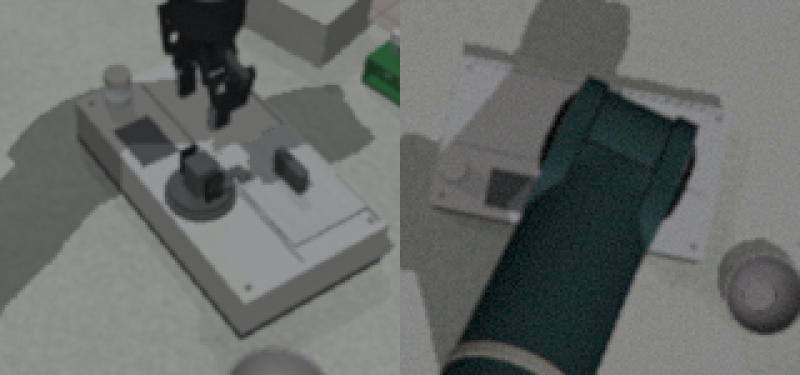

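Picture: the gripper stands above the dial with jaws across the tabs; the handle and jar are untouched. I open the jaws and start down.

Emit:
apply_moves(targets=[0,0,0,0,0,0,45,0,0,0,0,0,0,45,20,0,0,0,0,0,45,40,0,0,0,0,0,45,55,0,0,0,0,0,45,55,0,0,0,0,0,45,55,0,0,0,0,0,45])

```text
clock: 4.55
eef_pos: [0.4861, -0.0953, 0.145]
tool_rot: [[-0.0, -0.168, -0.986], [-0.0, -0.986, 0.168], [-1.0, 0.0, 0.0]]
contact_force: [-0.0, 0.1, 0.7]
grip_width: 0.0704
```

```bash
python3 - <<'E'
from h import *
s=readout.read_state();print(s['eef_pos'],s['grip_width'],s['contact_force'],s['ft_torque'],s['clock'])
move([.4858,-.0971,.094],-100)
E
```

```text
[ 0.48612777 -0.09527954  0.14503487] 0.07040685738311951 [-0.01302756  0.0623173   0.67319208] [-0.03640352  0.03937849 -0.05692739] 4.55
shift mm [51.   1.8  0. ] rot [ 0.32  0.01 -0.02]
```

Emit:
apply_moves(targets=[15,1.8,0,0.3,0,0,45,30,1.8,0,0.3,0,0,45,45,1.8,0,0.3,0,0,45,51,1.8,0,0.3,0,0,70,51,1.8,0,0.3,0,0,70,51,1.8,0,0.3,0,0,70,51,1.8,0,0.3,0,0,70])

```text
clock: 5.25
eef_pos: [0.486, -0.0969, 0.0942]
tool_rot: [[0.001, -0.173, -0.985], [-0.0, -0.985, 0.173], [-1.0, -0.0, -0.001]]
contact_force: [0.6, -0.2, 0.5]
grip_width: 0.0619
```

```bash
cat > st.py <<'E'
from h import *
s=readout.read_state();R=np.array(s['tool_rot']);print('t',s['clock'],'p',np.round(s['eef_pos'],4),'w',round(s['grip_width'],5),'Ftool',(R.T@s['contact_force']).round(2),'M',np.round(s['ft_torque'],3),'yaw',np.degrees(np.arctan2(R[1,1],R[0,1])).round(2),'q',np.round(s['joint_positions'],0))
E
python3 st.py
```

```text
t 5.25 p [ 0.486  -0.0969  0.0942] w 0.06189 Ftool [-0.51  0.12 -0.65] M [-0.042 -0.013 -0.033] yaw -99.97 q [-27.  27.  42. 118. -26.  44. -68.]
```

Emit:
apply_moves(targets=[0,0,0,0,0,0,85,0,0,0,0,0,0,92,0,0,0,0,0,0,92,0,0,0,0,0,0,92,0,0,0,0,0,0,92])

```text
clock: 5.75
eef_pos: [0.486, -0.0972, 0.0943]
tool_rot: [[0.001, -0.173, -0.985], [-0.0, -0.985, 0.173], [-1.0, 0.0, -0.001]]
contact_force: [-1.9, -3.3, 6.2]
grip_width: 0.0543
```

```bash
python3 st.py; python3 -c "
from h import *
cam('side')" ; python3 st.py
```

```text
t 5.75 p [ 0.486  -0.0972  0.0943] w 0.05435 Ftool [-6.18  3.54  1.31] M [-0.687  0.341 -0.005] yaw -99.98 q [-27.  27.  42. 118. -26.  44. -68.]
t 5.8 p [ 0.486  -0.0972  0.0942] w 0.05455 Ftool [-6.93  3.47  0.94] M [-0.663  0.351 -0.03 ] yaw -99.99 q [-27.  27.  42. 118. -26.  44. -68.]
```

Emit:
apply_moves(targets=[-1,0.8,0,0,0,0,92,-1,0.8,0,0,0,0,92,-1,0.8,0,0,0,0,92])

```text
clock: 6.1
eef_pos: [0.4857, -0.0975, 0.0948]
tool_rot: [[0.0, -0.173, -0.985], [-0.0, -0.985, 0.173], [-1.0, -0.0, -0.0]]
contact_force: [0.6, -0.6, -0.2]
grip_width: 0.0551
```

```bash
python3 st.py
```

```text
t 6.1 p [ 0.4857 -0.0975  0.0948] w 0.05506 Ftool [ 0.18  0.46 -0.69] M [-0.225 -0.115 -0.008] yaw -99.96 q [-27.  27.  42. 118. -26.  44. -68.]
```

Emit:
apply_moves(targets=[-0.5,0.2,0,0,0,0,97,-0.5,0.2,0,0,0,0,102,-1,0.2,0,0,0,0,106,-1,0.2,0,0,0,0,106,-1,0.2,0,0,0,0,106,-1,0.2,0,0,0,0,106])

```text
clock: 6.7
eef_pos: [0.4856, -0.0978, 0.0957]
tool_rot: [[0.0, -0.173, -0.985], [-0.0, -0.985, 0.173], [-1.0, 0.0, -0.0]]
contact_force: [1.0, -1.2, -0.3]
grip_width: 0.0504
```

```bash
python3 st.py
```

```text
t 6.7 p [ 0.4856 -0.0978  0.0957] w 0.05035 Ftool [ 0.27  0.96 -1.2 ] M [-0.058 -0.337 -0.019] yaw -99.97 q [-27.  27.  43. 118. -26.  44. -68.]
```

Emit:
apply_moves(targets=[-0.5,0.2,0,0,0,0,110,-0.5,0.2,0,0,0,0,114,-1,0.2,0,0,0,0,118,-1,0.2,0,0,0,0,118,-1,0.2,0,0,0,0,118,-1,0.2,0,0,0,0,118])

```text
clock: 7.3
eef_pos: [0.4855, -0.0979, 0.0966]
tool_rot: [[-0.0, -0.173, -0.985], [-0.0, -0.985, 0.173], [-1.0, 0.0, 0.0]]
contact_force: [4.6, -0.5, -8.2]
grip_width: 0.0463
```

```bash
python3 st.py
```

```text
t 7.3 p [ 0.4855 -0.0979  0.0966] w 0.04627 Ftool [ 8.17 -0.28 -4.61] M [ 0.01  -1.04   0.006] yaw -99.96 q [-27.  27.  43. 118. -26.  44. -68.]
```

Emit:
apply_moves(targets=[0.8,0,-0.4,0,0,0,120,0.8,0,-0.4,0,0,0,120,0.8,0,-0.4,0,0,0,120])

```text
clock: 7.6
eef_pos: [0.4858, -0.0981, 0.0963]
tool_rot: [[-0.0, -0.173, -0.985], [0.001, -0.985, 0.173], [-1.0, -0.001, 0.0]]
contact_force: [-2.5, 1.2, 10.5]
grip_width: 0.0452
```

```bash
python3 st.py
```

```text
t 7.6 p [ 0.4858 -0.0981  0.0963] w 0.04516 Ftool [-10.5   -0.77   2.64] M [ 0.323  0.583 -0.033] yaw -99.98 q [-27.  27.  43. 118. -26.  44. -68.]
```

Emit:
apply_moves(targets=[-0.4,-0.1,0.15,0,0,0,120,-0.4,-0.1,0.15,-0.7,0,0,120,-0.4,-0.1,0.15,-1.4,0,0,120,-0.4,-0.1,0.15,-2,0,0,120])

```text
clock: 8.0
eef_pos: [0.4858, -0.098, 0.0964]
tool_rot: [[-0.0, -0.138, -0.99], [0.0, -0.99, 0.138], [-1.0, -0.0, 0.0]]
contact_force: [-0.9, 0.1, 5.2]
grip_width: 0.0455
```

```bash
python3 st.py
```

```text
t 8.0 p [ 0.4858 -0.098   0.0964] w 0.04546 Ftool [-5.19  0.04  0.85] M [ 0.187  0.218 -0.044] yaw -97.91 q [-26.  27.  42. 118. -26.  44. -66.]
```

Emit:
apply_moves(targets=[-0.2,0,0,-1,0,0,120,-0.2,0,0,-2,0,0,120,-0.2,0,0,-3,0,0,120,-0.2,0,0,-4,0,0,120])

```text
clock: 8.4
eef_pos: [0.4857, -0.0979, 0.0965]
tool_rot: [[-0.0, -0.068, -0.998], [-0.0, -0.998, 0.068], [-1.0, 0.0, 0.0]]
contact_force: [0.1, -0.5, 1.5]
grip_width: 0.0453
```

```bash
python3 st.py
```

```text
t 8.4 p [ 0.4857 -0.0979  0.0965] w 0.0453 Ftool [-1.46  0.45 -0.16] M [ 0.078  0.019 -0.026] yaw -93.88 q [-26.  27.  41. 118. -25.  44. -63.]
```

Turning freely. I carry on to about 26°, checking lateral force.

Emit:
apply_moves(targets=[0,0,0,-2,0,0,120,0,0,0,-4,0,0,120,0,0,0,-6,0,0,120,0,0,0,-8,0,0,120,0,0,0,-10,0,0,120,0,0,0,-12,0,0,120,0,0,0,-14,0,0,120,0,0,0,-16,0,0,120])

```text
clock: 9.2
eef_pos: [0.4858, -0.098, 0.0965]
tool_rot: [[0.0, 0.211, -0.977], [-0.0, -0.977, -0.211], [-1.0, 0.0, 0.0]]
contact_force: [-0.7, -1.4, 0.7]
grip_width: 0.0456
```

```bash
python3 st.py
```

```text
t 9.2 p [ 0.4858 -0.098   0.0965] w 0.04556 Ftool [-0.69  1.18  1.  ] M [-0.138  0.112 -0.021] yaw -77.8 q [-23.  25.  37. 118. -22.  43. -50.]
```

Emit:
apply_moves(targets=[0,0.3,0,-2,0,0,120,0,0.3,0,-4,0,0,120,0,0.3,0,-6,0,0,120,0,0.3,0,-8,0,0,120,0,0.3,0,-10,0,0,120,0,0.3,0,-12,0,0,120,0,0.3,0,-14,0,0,120])

```text
clock: 9.9
eef_pos: [0.4858, -0.0982, 0.0965]
tool_rot: [[-0.0, 0.441, -0.897], [-0.0, -0.897, -0.441], [-1.0, 0.0, 0.0]]
contact_force: [-0.8, -0.6, 0.4]
grip_width: 0.0455
```

```bash
python3 st.py
```

```text
t 9.9 p [ 0.4858 -0.0982  0.0965] w 0.04549 Ftool [-0.41  0.19  1.01] M [-0.024  0.191 -0.008] yaw -63.8 q [-20.  25.  34. 118. -20.  43. -38.]
```

Emit:
apply_moves(targets=[0,0.1,0,-2,0,0,120,0,0.1,0,-4,0,0,120,0,0.1,0,-6,0,0,120,0,0.1,0,-8,0,0,120,0,0.1,0,-10,0,0,120,0,0.1,0,-12,0,0,120,0,0.1,0,-13,0,0,120])

```text
clock: 10.6
eef_pos: [0.4859, -0.0983, 0.0965]
tool_rot: [[0.0, 0.632, -0.775], [-0.0, -0.775, -0.632], [-1.0, 0.0, 0.0]]
contact_force: [-0.4, -0.8, -0.8]
grip_width: 0.0456
```

```bash
python3 st.py
```

```text
t 10.6 p [ 0.4859 -0.0983  0.0965] w 0.04562 Ftool [0.82 0.36 0.81] M [-0.094  0.11  -0.063] yaw -50.84 q [-17.  24.  30. 118. -18.  42. -27.]
```

Emit:
apply_moves(targets=[0,0.1,0,-1,0,0,120,0,0.1,0,-2,0,0,120])

```text
clock: 10.8
eef_pos: [0.4859, -0.0984, 0.0965]
tool_rot: [[-0.0, 0.657, -0.753], [-0.0, -0.753, -0.657], [-1.0, 0.0, 0.0]]
contact_force: [-0.8, -0.7, 0.3]
grip_width: 0.0455
```

```bash
python3 st.py
```

```text
t 10.8 p [ 0.4859 -0.0984  0.0965] w 0.0455 Ftool [-0.29 -0.06  1.06] M [-0.064  0.142 -0.073] yaw -48.89 q [-17.  24.  30. 118. -17.  42. -25.]
```

Emit:
apply_moves(targets=[0,0,0,-1,0,0,120,0,0,0,-2,0,0,120])

```text
clock: 11.0
eef_pos: [0.486, -0.0984, 0.0965]
tool_rot: [[0.0, 0.683, -0.73], [-0.0, -0.73, -0.683], [-1.0, 0.0, 0.0]]
contact_force: [-0.3, 0.2, -1.0]
grip_width: 0.0454
```

```bash
python3 st.py
```

```text
t 11.0 p [ 0.486  -0.0984  0.0965] w 0.04544 Ftool [ 1.02 -0.33  0.05] M [-0.126  0.18  -0.045] yaw -46.89 q [-17.  24.  29. 118. -17.  42. -23.]
```

Emit:
apply_moves(targets=[0,0,0,-1,0,0,120,0,0,0,-2,0,0,120])

```text
clock: 11.2
eef_pos: [0.486, -0.0984, 0.0965]
tool_rot: [[0.0, 0.709, -0.706], [-0.0, -0.706, -0.709], [-1.0, 0.0, 0.0]]
contact_force: [-0.8, -1.3, -0.1]
grip_width: 0.0456
```

```bash
python3 st.py
```

```text
t 11.2 p [ 0.486  -0.0984  0.0965] w 0.04561 Ftool [0.12 0.36 1.54] M [-0.189  0.152 -0.035] yaw -44.88 q [-16.  24.  29. 118. -17.  42. -22.]
```

Emit:
apply_moves(targets=[0,0,0,-1,0,0,120,0,0,0,-2,0,0,120])

```text
clock: 11.4
eef_pos: [0.4859, -0.0983, 0.0965]
tool_rot: [[-0.0, 0.733, -0.68], [-0.0, -0.68, -0.733], [-1.0, 0.0, 0.0]]
contact_force: [-0.7, -1.1, -1.1]
grip_width: 0.0453
```

```bash
python3 st.py
```

```text
t 11.4 p [ 0.4859 -0.0983  0.0965] w 0.04529 Ftool [1.14 0.24 1.27] M [-0.153  0.155 -0.075] yaw -42.88 q [-16.  24.  28. 118. -17.  42. -20.]
```

Emit:
apply_moves(targets=[0,0,0,-1,0,0,120,0,0,0,-2,0,0,120])

```text
clock: 11.6
eef_pos: [0.486, -0.0984, 0.0965]
tool_rot: [[0.0, 0.756, -0.655], [-0.0, -0.655, -0.756], [-1.0, 0.0, 0.0]]
contact_force: [-1.1, -0.8, -0.2]
grip_width: 0.045
```

```bash
python3 st.py
```

```text
t 11.6 p [ 0.486  -0.0984  0.0965] w 0.04505 Ftool [ 0.19 -0.34  1.32] M [-0.178  0.029 -0.063] yaw -40.89 q [-15.  24.  28. 118. -16.  42. -18.]
```

Emit:
apply_moves(targets=[0,0,0,-1,0,0,120,0,0,0,-2,0,0,120])

```text
clock: 11.8
eef_pos: [0.4859, -0.0984, 0.0965]
tool_rot: [[0.0, 0.778, -0.628], [-0.0, -0.628, -0.778], [-1.0, 0.0, 0.0]]
contact_force: [-0.4, -0.7, -0.8]
grip_width: 0.0452
```

```bash
python3 st.py
```

```text
t 11.8 p [ 0.4859 -0.0984  0.0965] w 0.04524 Ftool [0.78 0.12 0.77] M [-0.191  0.141 -0.024] yaw -38.89 q [-15.  24.  28. 118. -16.  42. -16.]
```

Emit:
apply_moves(targets=[0,0,0,-1,0,0,120,0,0,0,-2,0,0,120])

```text
clock: 12.0
eef_pos: [0.486, -0.0984, 0.0965]
tool_rot: [[0.0, 0.8, -0.6], [-0.0, -0.6, -0.8], [-1.0, 0.0, 0.0]]
contact_force: [-0.1, -1.1, -1.8]
grip_width: 0.0452
```

```bash
python3 st.py
```

```text
t 12.0 p [ 0.486  -0.0984  0.0965] w 0.04518 Ftool [1.75 0.59 0.98] M [-0.189  0.091 -0.074] yaw -36.89 q [-15.  23.  27. 118. -16.  42. -15.]
```

Emit:
apply_moves(targets=[0,0,0,-1,0,0,120,0,0,0,-2,0,0,120])

```text
clock: 12.2
eef_pos: [0.486, -0.0984, 0.0965]
tool_rot: [[0.0, 0.82, -0.572], [-0.0, -0.572, -0.82], [-1.0, 0.0, 0.0]]
contact_force: [-0.6, -0.8, -0.9]
grip_width: 0.0454
```

```bash
python3 st.py
```

```text
t 12.2 p [ 0.486  -0.0984  0.0965] w 0.04541 Ftool [ 0.92 -0.05  1.06] M [-0.206  0.022 -0.004] yaw -34.89 q [-14.  23.  27. 118. -15.  42. -13.]
```

Emit:
apply_moves(targets=[0,0,0,-1,0,0,120,0,0,0,-2,0,0,120])

```text
clock: 12.4
eef_pos: [0.486, -0.0984, 0.0965]
tool_rot: [[-0.0, 0.84, -0.543], [-0.0, -0.543, -0.84], [-1.0, 0.0, 0.0]]
contact_force: [-0.1, -1.6, -0.9]
grip_width: 0.0456
```

```bash
python3 st.py
```

```text
t 12.4 p [ 0.486  -0.0984  0.0965] w 0.04559 Ftool [0.86 0.78 1.39] M [-0.252  0.075 -0.029] yaw -32.89 q [-14.  23.  26. 118. -15.  42. -11.]
```

Emit:
apply_moves(targets=[0,0.1,0,-1,0,0,120,0,0.1,0,-2,0,0,120])

```text
clock: 12.6
eef_pos: [0.486, -0.0984, 0.0965]
tool_rot: [[-0.0, 0.858, -0.513], [-0.0, -0.513, -0.858], [-1.0, 0.0, 0.0]]
contact_force: [0.1, -1.6, -0.9]
grip_width: 0.0456
```

```bash
python3 st.py
```

```text
t 12.6 p [ 0.486  -0.0984  0.0965] w 0.04561 Ftool [0.95 0.89 1.29] M [-0.269  0.089 -0.027] yaw -30.89 q [-13.  23.  26. 118. -15.  42. -10.]
```

Emit:
apply_moves(targets=[0,0.15,0,-1,0,0,120,0,0.15,0,-2,0,0,120])

```text
clock: 12.8
eef_pos: [0.4862, -0.0985, 0.0965]
tool_rot: [[-0.0, 0.876, -0.483], [-0.0, -0.483, -0.876], [-1.0, 0.0, 0.0]]
contact_force: [-0.7, -1.2, -0.4]
grip_width: 0.0456
```

```bash
python3 st.py
```

```text
t 12.8 p [ 0.4862 -0.0985  0.0965] w 0.04555 Ftool [ 0.41 -0.02  1.34] M [-0.294  0.158 -0.046] yaw -28.88 q [-13.  23.  25. 118. -14.  42.  -8.]
```

Emit:
apply_moves(targets=[0,0,0,-1,0,0,120,0,0,0,-2,0,0,120])

```text
clock: 13.0
eef_pos: [0.4861, -0.0985, 0.0965]
tool_rot: [[-0.0, 0.892, -0.452], [-0.0, -0.452, -0.892], [-1.0, -0.0, 0.0]]
contact_force: [-0.7, -1.3, -1.3]
grip_width: 0.0453
```

```bash
python3 st.py
```

```text
t 13.0 p [ 0.4861 -0.0985  0.0965] w 0.04531 Ftool [ 1.26 -0.06  1.49] M [-0.3    0.182  0.014] yaw -26.89 q [-13.  23.  25. 118. -14.  42.  -6.]
```

Emit:
apply_moves(targets=[0,0,0,-1,0,0,120,0,0,0,-2,0,0,120])

```text
clock: 13.2
eef_pos: [0.4862, -0.0985, 0.0965]
tool_rot: [[0.0, 0.907, -0.421], [-0.0, -0.421, -0.907], [-1.0, 0.0, 0.0]]
contact_force: [-1.4, -1.4, -0.3]
grip_width: 0.0457
```

```bash
python3 st.py
```

```text
t 13.2 p [ 0.4862 -0.0985  0.0965] w 0.04567 Ftool [ 0.27 -0.68  1.84] M [-0.226  0.114 -0.056] yaw -24.89 q [-12.  23.  24. 118. -14.  42.  -4.]
```

Emit:
apply_moves(targets=[0,0,0,-1,0,0,120,0,0,0,-2,0,0,120])

```text
clock: 13.4
eef_pos: [0.4862, -0.0985, 0.0965]
tool_rot: [[0.0, 0.921, -0.389], [-0.0, -0.389, -0.921], [-1.0, 0.0, 0.0]]
contact_force: [-0.3, -0.9, -0.7]
grip_width: 0.0456
```

```bash
python3 st.py
```

```text
t 13.4 p [ 0.4862 -0.0985  0.0965] w 0.04558 Ftool [0.71 0.07 0.95] M [-0.307  0.105 -0.04 ] yaw -22.89 q [-12.  23.  24. 118. -14.  42.  -3.]
```

Emit:
apply_moves(targets=[0,0,0,-1,0,0,120,0,0,0,-2,0,0,120])

```text
clock: 13.6
eef_pos: [0.4862, -0.0985, 0.0965]
tool_rot: [[0.0, 0.934, -0.356], [-0.0, -0.356, -0.934], [-1.0, 0.0, 0.0]]
contact_force: [-0.1, -1.4, -0.7]
grip_width: 0.0457
```

```bash
python3 st.py
```

```text
t 13.6 p [ 0.4862 -0.0985  0.0965] w 0.04567 Ftool [0.65 0.44 1.35] M [-0.305  0.058 -0.043] yaw -20.88 q [-12.  23.  23. 118. -13.  42.  -1.]
```

Emit:
apply_moves(targets=[0,0,0,-1,0,0,120,0,0,0,-2,0,0,120])

```text
clock: 13.8
eef_pos: [0.4862, -0.0985, 0.0966]
tool_rot: [[0.0, 0.946, -0.324], [-0.0, -0.324, -0.946], [-1.0, 0.0, 0.0]]
contact_force: [-0.5, -1.2, -0.7]
grip_width: 0.0452
```

```bash
python3 st.py; python3 - <<'E'
from h import *
d=cam('side'); cv2.imwrite('pics/d1.png',cv2.resize(d['frame'][150:260,200:340],(700,550),interpolation=3)[...,::-1])
E
```

```text
t 13.8 p [ 0.4862 -0.0985  0.0966] w 0.04522 Ftool [ 0.71 -0.05  1.26] M [-0.31   0.108 -0.189] yaw -18.89 q [-11.  23.  23. 118. -13.  42.   1.]
```

View pics/d1.png

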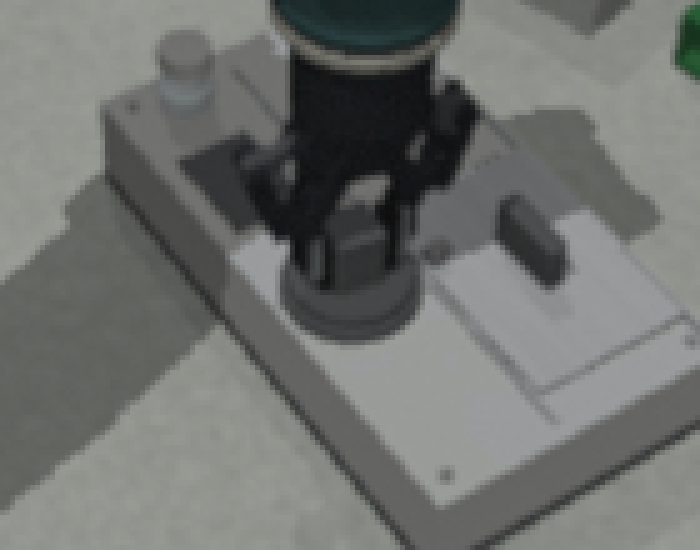

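Stop felt at about 81° (moment −0.19 N m); the picture shows the dial turned with the tabs in the fingers (around column 350/row 250), its tongue away from the lug. I back off about 2.5° to unload the cushion, then let go.

Emit:
apply_moves(targets=[0,0,0,1.2,0,0,120,0,0,0,2.4,0,0,120,0,0,0,2.4,0,0,120])

```text
clock: 14.15
eef_pos: [0.4862, -0.0985, 0.0965]
tool_rot: [[-0.0, 0.931, -0.366], [-0.0, -0.366, -0.931], [-1.0, 0.0, 0.0]]
contact_force: [-1.0, -1.9, -0.5]
grip_width: 0.0455
```

```bash
python3 st.py
```

```text
t 14.15 p [ 0.4862 -0.0985  0.0965] w 0.04555 Ftool [ 0.46 -0.2   2.12] M [-0.396  0.121 -0.041] yaw -21.45 q [-12.  23.  23. 118. -13.  42.  -1.]
```

Emit:
apply_moves(targets=[0,0,0,0,0,0,110,0,0,0,0,0,0,100,0,0,0,0,0,0,90,0,0,0,0,0,0,80,0,0,0,0,0,0,72,0,0,0,0,0,0,66,0,0,0,0,0,0,66])

```text
clock: 14.85
eef_pos: [0.4863, -0.0985, 0.0967]
tool_rot: [[0.0, 0.931, -0.364], [-0.0, -0.364, -0.931], [-1.0, 0.0, -0.0]]
contact_force: [-0.0, -0.9, 0.3]
grip_width: 0.0633
```

```bash
python3 st.py
```

```text
t 14.85 p [ 0.4863 -0.0985  0.0967] w 0.06332 Ftool [-0.34  0.29  0.85] M [ 0.056  0.001 -0.013] yaw -21.36 q [-12.  23.  23. 118. -13.  42.  -1.]
```

Emit:
apply_moves(targets=[0,2,0,0,0,0,66,0,4.6,0,0,0,0,66,0,4.6,0,0,0,0,66])

```text
clock: 15.15
eef_pos: [0.4902, -0.1001, 0.0964]
tool_rot: [[-0.001, 0.931, -0.364], [0.0, -0.364, -0.931], [-1.0, -0.001, 0.0]]
contact_force: [-4.2, 2.1, 2.1]
grip_width: 0.0633
```

```bash
python3 st.py
```

```text
t 15.15 p [ 0.4902 -0.1001  0.0964] w 0.06333 Ftool [-2.09 -4.69 -0.44] M [0.486 1.055 0.009] yaw -21.37 q [-11.  23.  23. 117. -13.  42.  -1.]
```

Emit:
apply_moves(targets=[0,-4,0,0,0,0,66,0,-9.2,0,0,0,0,66,0,-9.2,0,0,0,0,66])

```text
clock: 15.45
eef_pos: [0.482, -0.0969, 0.0968]
tool_rot: [[0.002, 0.931, -0.364], [-0.001, -0.364, -0.931], [-1.0, 0.002, -0.0]]
contact_force: [4.7, -2.8, -3.5]
grip_width: 0.0633
```

```bash
python3 st.py
```

```text
t 15.45 p [ 0.482  -0.0969  0.0968] w 0.06326 Ftool [3.52 5.36 0.91] M [-0.511 -0.8   -0.015] yaw -21.37 q [-12.  22.  23. 118. -13.  42.  -2.]
```

Both sides resist at the "out" position, so both tabs have sprung out. I centre, rise and go on to the handle.

Emit:
apply_moves(targets=[0,4.6,0,0,0,0,60,0,4.6,0,0,0,0,60,-15,4.6,0,0,0,0,60,-40,4.6,0,0,0,0,60,-60,4.6,0,0,0,0,60,-60,4.6,0,0,0,0,60])

```text
clock: 16.05
eef_pos: [0.4873, -0.0987, 0.1586]
tool_rot: [[0.003, 0.931, -0.364], [-0.0, -0.364, -0.931], [-1.0, 0.003, -0.001]]
contact_force: [0.2, 0.7, -0.3]
grip_width: 0.0653
```

```bash
python3 st.py; python3 - <<'E'
from h import *
move([.571,-.156,.145],-10); 
E
```

```text
t 16.05 p [ 0.4873 -0.0987  0.1586] w 0.06534 Ftool [ 0.28 -0.11 -0.71] M [-0.002  0.018 -0.013] yaw -21.37 q [-14.  17.  26. 115. -10.  49.  -4.]
shift mm [13.9 98.8 22.9] rot [-11.37  -0.05  -0.18]
```

Emit:
apply_moves(targets=[0,40,10,-5,0,0,110,0,80,20,-9,0,0,110,5,98.8,22.9,-11.4,0,0,110,14,98.8,22.9,-11.4,0,0,110,14,98.8,22.9,-11.4,0,0,110,14,98.8,22.9,-11.4,0,0,110])

```text
clock: 16.65
eef_pos: [0.569, -0.1552, 0.142]
tool_rot: [[-0.001, 0.985, -0.173], [0.0, -0.173, -0.985], [-1.0, -0.001, -0.0]]
contact_force: [-0.1, 0.6, 0.1]
grip_width: 0.0484
```

```bash
python3 st.py; python3 - <<'E'
from h import *
move([.571,-.156,.083],-10)
d=cam('side'); cv2.imwrite('pics/e1.png',cv2.resize(d['frame'][150:260,200:340],(700,550),interpolation=3)[...,::-1])
w=cloud(d)
q=w[...,:2]-[.4862,-.0985]; m=(np.hypot(q[...,0],q[...,1])<.036)&(w[...,2]>.1)&(w[...,2]<.135)
print(m.sum(),cv2.minAreaRect(w[m][:,:2].astype(np.float32)))
E
```

```text
t 16.65 p [ 0.569  -0.1552  0.142 ] w 0.04839 Ftool [-0.07 -0.23 -0.57] M [ 0.009 -0.042 -0.02 ] yaw -9.99 q [ -5.  27.  23. 103. -13.  52.  13.]
shift mm [59.   2.2  0.4] rot [ 0.01 -0.01  0.08]
247 ((0.4841756820678711, -0.10006362944841385), (0.03252549096941948, 0.05733964219689369), 67.92951965332031)
```

View pics/e1.png

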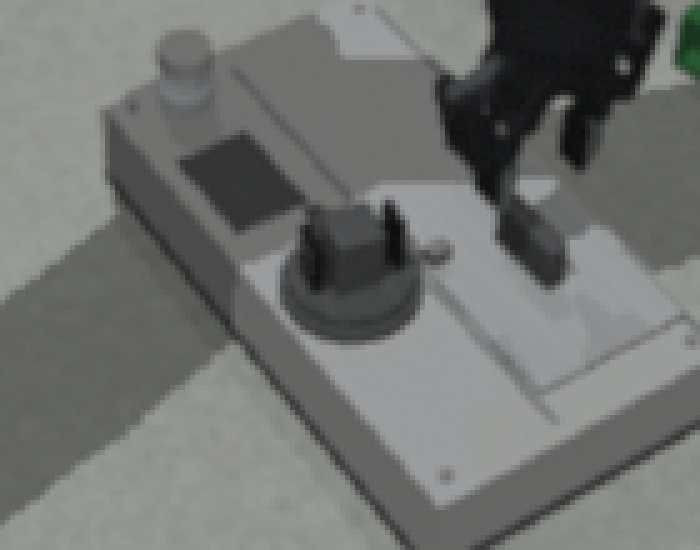

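The dial is open with both tabs standing off the hub (rows 200-290; span 57 mm measured). The jaws straddle the handle at about (535, 240). I go down on it.

Emit:
apply_moves(targets=[20,2,0,0,0,0,110,35,2,0,0,0,0,110,50,2,0,0,0,0,110,59,2,0,0,0,0,110,59,2,0,0,0,0,140,59,2,0,0,0,0,170,59,2,0,0,0,0,190,59,2,0,0,0,0,190])

```text
clock: 17.5
eef_pos: [0.5721, -0.1562, 0.0841]
tool_rot: [[0.001, 0.985, -0.173], [-0.0, -0.173, -0.985], [-1.0, 0.001, 0.0]]
contact_force: [-0.7, -0.5, 0.9]
grip_width: 0.0216
```

```bash
python3 st.py
```

```text
t 17.5 p [ 0.5721 -0.1562  0.0841] w 0.0216 Ftool [-0.87 -0.58  0.58] M [0.035 0.004 0.042] yaw -9.97 q [ -4.  32.  21. 104. -15.  46.  15.]
```

Emit:
apply_moves(targets=[0,0,0,0,0,0,200,0,0,0,0,0,0,208,0,0,0,0,0,0,213,0,0,0,0,0,0,213,0,0,0,0,0,0,213])

```text
clock: 18.0
eef_pos: [0.5724, -0.1563, 0.0839]
tool_rot: [[0.001, 0.985, -0.173], [-0.0, -0.173, -0.985], [-1.0, 0.001, 0.0]]
contact_force: [5.6, -1.3, 0.8]
grip_width: 0.0143
```

```bash
python3 st.py
```

```text
t 18.0 p [ 0.5724 -0.1563  0.0839] w 0.0143 Ftool [-0.76  5.74  0.29] M [-0.19  -1.058 -0.043] yaw -9.96 q [ -4.  32.  21. 104. -15.  46.  15.]
```

Emit:
apply_moves(targets=[0,0.3,0,0,0,0,216,0,0.3,0,0,0,0,217,0,0.3,-2,0,0,0,217,0,0.3,-4,0,0,0,217,0,0.3,-7,0,0,0,217])

```text
clock: 18.5
eef_pos: [0.5736, -0.1498, 0.0839]
tool_rot: [[0.001, 0.985, -0.174], [-0.001, -0.174, -0.985], [-1.0, 0.001, 0.001]]
contact_force: [3.4, -2.1, 5.8]
grip_width: 0.0136
```

```bash
python3 st.py
```

```text
t 18.5 p [ 0.5736 -0.1498  0.0839] w 0.0136 Ftool [-5.79  3.76  1.48] M [-0.666 -0.638 -0.097] yaw -10.0 q [ -4.  32.  21. 104. -15.  46.  14.]
```

Emit:
apply_moves(targets=[-0.2,0.2,-10,0,0,0,217,-0.2,0.2,-20,0,0,0,217,-0.2,0.2,-30,0,0,0,217,-0.2,0.2,-40,0,0,0,217,-0.2,0.2,-50,0,0,0,217,-0.2,0.2,-60,0,0,0,217,-0.2,0.2,-70,0,0,0,217,-0.2,0.2,-80,0,0,0,217,-0.2,0.2,-90,0,0,0,217,-0.2,0.2,-95,0,0,0,217,-0.2,0.2,-95,0,0,0,217])

```text
clock: 19.6
eef_pos: [0.5907, -0.0549, 0.0839]
tool_rot: [[0.001, 0.985, -0.172], [0.0, -0.172, -0.985], [-1.0, 0.001, -0.0]]
contact_force: [6.9, 2.0, 2.5]
grip_width: 0.0135
```

```bash
python3 st.py
```

```text
t 19.6 p [ 0.5907 -0.0549  0.0839] w 0.01352 Ftool [-2.49  6.47 -3.19] M [ 0.28  -1.397 -0.161] yaw -9.92 q [-13.  32.  20. 104. -15.  46.   5.]
```

Emit:
apply_moves(targets=[0,0.3,-2,0,0,0,217,0,0.3,-4,0,0,0,217,0,0.3,-6,0,0,0,217,0,0.3,-7,0,0,0,217,0,0.3,-7,0,0,0,217])

```text
clock: 20.1
eef_pos: [0.5917, -0.0489, 0.0839]
tool_rot: [[0.001, 0.985, -0.173], [-0.0, -0.173, -0.985], [-1.0, 0.001, 0.0]]
contact_force: [4.0, -1.8, 4.9]
grip_width: 0.0132
```

```bash
python3 st.py
```

```text
t 20.1 p [ 0.5917 -0.0489  0.0839] w 0.01325 Ftool [-4.89  4.26  1.04] M [-0.419 -0.883 -0.177] yaw -9.97 q [-14.  32.  20. 104. -15.  46.   4.]
```

Emit:
apply_moves(targets=[0,0.2,-0.7,0,0,0,217,0,0.2,-1.4,0,0,0,217,0,0.2,-1.4,0,0,0,217])

```text
clock: 20.4
eef_pos: [0.5919, -0.0479, 0.0839]
tool_rot: [[0.0, 0.985, -0.174], [-0.0, -0.174, -0.985], [-1.0, 0.0, 0.0]]
contact_force: [3.3, -2.6, 6.3]
grip_width: 0.0133
```

```bash
python3 st.py
```

```text
t 20.4 p [ 0.5919 -0.0479  0.0839] w 0.01325 Ftool [-6.26  3.75  1.96] M [-0.793 -0.453 -0.14 ] yaw -9.99 q [-14.  32.  20. 104. -15.  46.   4.]
```

Emit:
apply_moves(targets=[0,0.1,-0.7,0,0,0,217,0,0.1,-1.4,0,0,0,217,0,0.1,-1.4,0,0,0,217])

```text
clock: 20.7
eef_pos: [0.5919, -0.048, 0.0839]
tool_rot: [[-0.0, 0.985, -0.175], [-0.002, -0.175, -0.985], [-1.0, 0.0, 0.002]]
contact_force: [0.5, -9.7, 7.8]
grip_width: 0.0133
```

```bash
python3 st.py
```

```text
t 20.7 p [ 0.5919 -0.048   0.0839] w 0.01327 Ftool [-7.8   2.17  9.5 ] M [-2.019 -0.091 -0.046] yaw -10.06 q [-14.  32.  20. 104. -15.  46.   4.]
```

End stop felt at 110 mm. I unload, let go and rise.

Emit:
apply_moves(targets=[0.0,0.2,1.0,0,0,0,217,0,0.2,1.0,0,0,0,205,0,0.2,1,0,0,0,190,0,0.2,1,0,0,0,150,0,0.2,1,0,0,0,130,-20,0.2,1,0,0,0,130,-50,0.2,1,0,0,0,130,-90,0.2,1,0,0,0,130,-130,0.2,1,0,0,0,130,-130,0.2,1,0,0,0,130])

```text
clock: 21.7
eef_pos: [0.5943, -0.0475, 0.2189]
tool_rot: [[0.007, 0.985, -0.173], [0.0, -0.173, -0.985], [-1.0, 0.007, -0.002]]
contact_force: [0.7, -0.2, -0.5]
grip_width: 0.0424
```

```bash
python3 st.py; python3 - <<'E'
from h import *
d=cam('side'); cv2.imwrite('pics/f1.png',cv2.resize(d['frame'][150:310,160:370],(735,560),interpolation=3)[...,::-1])
w=cloud(d)
q=w[...,:2]-[.4862,-.0985]; m=(np.hypot(q[...,0],q[...,1])<.036)&(w[...,2]>.1)&(w[...,2]<.135)
print(m.sum(),cv2.minAreaRect(w[m][:,:2].astype(np.float32)))
q=w[...,:2]-[.590,-.046]; m=(np.hypot(q[...,0],q[...,1])<.035)&(w[...,2]>.092)&(w[...,2]<.125)
print(m.sum(),cv2.minAreaRect(w[m][:,:2].astype(np.float32)))
E
```

```text
t 21.7 p [ 0.5943 -0.0475  0.2189] w 0.04239 Ftool [0.52 0.75 0.05] M [ 0.024 -0.084 -0.027] yaw -9.98 q [-17.  23.  24.  98. -10.  61.   0.]
245 ((0.4845966398715973, -0.0984087735414505), (0.03276573121547699, 0.05828842893242836), 71.00546264648438)
104 ((0.589485228061676, -0.048596933484077454), (0.05024111270904541, 0.016764694824814796), 80.08067321777344)
```

View pics/f1.png

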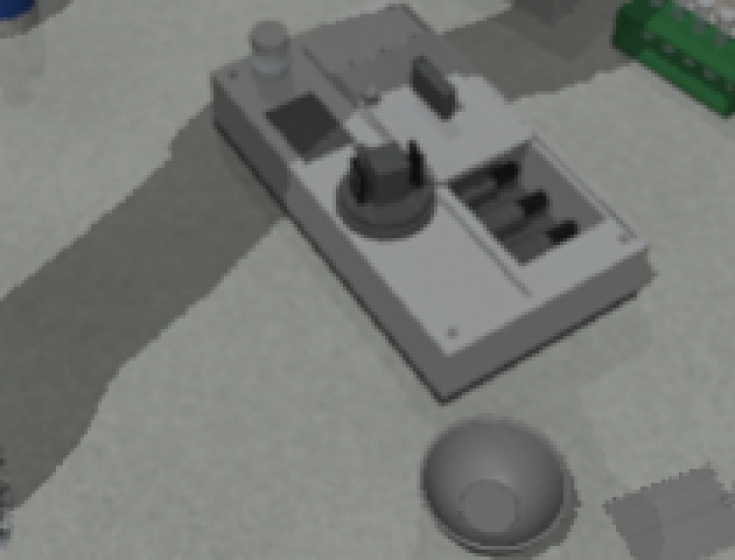

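The cover is open, with the three probes showing at about (520, 210). The dial tabs are out at (360-415, 170), and the jar and bowl are in place. The handle moved 109.6 mm by side-camera depth. I hand the job in.

```bash
python3 -c "
from h import *
print(ctrl.finish_job())"
```

```text
the job is handed in; nothing more can be done
None
```

The case is open, and I handed the job in after about 22 s of robot time (limit 70 s).

- **Dial:** I pinched both tabs to about 5.3 mm in and turned the dial counter-clockwise. The end stop showed as the moment rose from about 0.04 to 0.19 N m at about 81°, so the stop is near 1.4 rad. I backed off 2.4° to unload the cushion, then let go.
- **Tabs:** A gentle sideways touch met resistance on each side where a sprung-out tab should be. The depth image gave 57–58 mm across the tabs (56 mm nominal), so both are out.
- **Cover:** I slid it by its handle until the force rose from about 2 N to 9.5 N, at 110 mm of arm travel. By side-camera depth the handle moved 109.6 mm.
- **Last checks:** The final picture shows the cover open, the tabs out, and the jar and bowl in place. The gripper is about 14 cm above where it let go of the handle and touches nothing. The gel bottle, transducer and spatula were not in full view, but the arm did not go near them.

None of the last checks failed. The depth fit of the dial's direction differed by 3° between its two readings, which I take as noise. While I centred the pinch there were brief vertical loads of up to about 10 N.

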